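# Reverse the ratchet and clamp the printed halves

## Robot

A 6-joint arm with a two-finger parallel gripper is mounted at the origin on the work surface. World frame = base frame: x ahead of the robot, y to its left, z up, the work surface at z = 0. Lengths are in m, angles in rad, forces in N, time in s.
With the tool pointing down it reaches from about 0.35 to 0.975 m from the base axis. Payload 4.9 kg.
Tool frame: the origin (TCP) lies on the centre line of the jaws, within the pads' length; the fingertips stand manip.tip_reach ahead of it and the grasp point (between the pads) is the TCP (manip.tip_reach is the distance from the TCP to the fingertips, in m); z points along the fingers, y is the line along which they close (so a half turn about z gives the same grasp; the last joint's range is limited). The gripper opens to 85 mm and grips with 20 to 120 N. Pads are 22 mm wide; open, the fingers measure 114 mm over their backs; the gripper's body (76 mm by 85 mm) begins 54 mm behind the grasp point. The pads swing forward as they close: fully open they stand 13 mm farther back than shut.
Start: joints at [1.181, 0.053, 1.613, -0, 1.476, -0.119], TCP at [0.167, 0.602, 0.25] pointing down, gripper open.
Joint ranges: [-3.01, 3.01], [-1.01, 2.22], [0.06, 2.58], [-1.02, 4.17], [0.09, 2.62], [-3.14, 3.14]. Speed limits (rad/s): [2.57, 2.57, 3.14, 3.14, 3.14, 3.14].

## Interface

Orientations are given as a unit quaternion [w, x, y, z].
In Python, from plant import manip gives the robot as it stands. The module is installed in compiled form; this text tells all that it offers.
- The arm moves only by the tool move_arm, never from a script. Its argument "rows" is a list of rows, each a list of 7 numbers: the shift along the tool's x, y, z in cm, then the turn, a rotation vector about the tool's x, y, z in degrees, then the opening, from -1 (shut) to 1 (fully open). In form: [[tx, ty, tz, ax, ay, az, jaw], ...]. A call has 1 to 20 rows; each row shifts and turns the commanded pose from where the row before left it, along the tool's axes as they then stand; what a row does not reach is not made up. A row lasts 1/12 s, in which the tool goes at most 41.7 mm and 7.16 degrees, less where a joint would pass 70% of its speed; a pose out of reach is approached as far as the arm can. A call is refused whole if a number of a shift passes 4.17 or a number of a turn 7.16, either way. A call with a gripper value outside its range is refused whole. The fingers move at their own pace and stop on an object; the grip force is fixed at half the most. Time passes only in rows, so rows that do not move let the fingers close. It gives the time, the measured TCP pose, the force, the opening and the grip force at its end, in the units of the state.
- manip.state(): the state, without advancing time (a new reading comes with each control period).
- manip.grab_frame(name): name is "scene" or "top" or "wrist"; returns a dict with "img" (384x512x3 uint8, blue, green, red), "mtx" (3x3 intrinsics, pixels), "R" (3x3) and "t" (3): a world point X has camera coordinates R X + t. Camera axes: x right, y down, z forward; pixel columns grow to the right and rows downward; lengths in m; the calibration is good to about 2 mm. A picture is of the moment at which its call begins. There is no depth.
- manip.job_done(): hands the job in; it is judged then, once.
The state is a dict: "time": time; "joint_pos": joint angles; "joint_vel": joint speeds; "joint_efforts": joint torques, N m; "tool_pos": TCP position; "tool_rot": TCP orientation; "contact_force": force on the tool from outside, world axes, zero at the start; "ft_torque": the same for the moment, N m; "gripper_width": opening from 0.0 (shut) to 1.0 (fully open); "grasp_force": force on a finger pad.
Only numpy, scipy, OpenCV 4.12 (cv2) and the standard library are available. Lean on these libraries where they do the work, as an engineer would, in place of code of your own. Each camera call takes 0.05 s, during which the arm holds its last target. There are 200 camera calls.

## Task

The ratchet of the bench clamp is still set to loosen. Nudge its direction lever over to tighten with a light push, swing the handle back to its rear stop to feel that it now freewheels (the jaw must not back off), then work the handle back and forth until the two printed halves are squeezed together firmly but not crushed. Let go, leaving the halves clamped upright and the things around undisturbed.

Things in the scene. Friction and masses are not known exactly. Their poses are not given: they have to be found in the camera images.
- clamp: Bench clamp bolted down: aluminium base plate 230 x 330 x 12 mm. Origin: on the table under the vertical ratchet axis. In its frame (x away from the robot at yaw 0, y to the left) the handle points to -x, the jaw and halves stand at x = +100 mm, and the jaw closes towards -y.
- head (a point): Centre of the ratchet head's flat top (charcoal disc, 84 mm across, top 90 mm above the table), on the ratchet axis.
- handle (a joint): Swing of the ratchet handle about the ratchet axis: 0 = along the clamp's -x, positive = clockwise seen from above (the knob goes to the clamp's +y) = the tightening stroke. Stops at -0.65 (rear stop) and +0.65 rad. Own friction 0.3 N m; freewheeling, it clicks at 2 to 4 N at the knob and the jaw stays still; driving takes 8 N and more.
- grip (a point): Top centre of the black upright knob at the handle's end, 160 mm from the ratchet axis. The knob is a cylinder 26 mm in diameter that spins freely on the handle, from 70 to 130 mm above the table, clear all round. Height of the point 130 mm.
- lever (a joint): Turn of the steel direction lever about its vertical pivot, which lies 48 mm from the ratchet axis on the line axis to knob. 0 = along the handle, range -0.42 to 0.42. Negative (fin to the handle's +y side): loosens. Positive (fin to the -y side): tightens (clockwise). Bistable: a spring snaps it away from 0; beyond +0.1 it is on tighten and rides 0.25 to 0.42 as it clicks over teeth.
- lever_fin (a point): Top centre of the lever's upright steel fin, near the ratchet axis: 16 mm along the handle, 8 mm thick across, from 97 to 127 mm above the table, 46 mm from the lever's pivot; it stands up to 19 mm to either side of the handle line. About 4 to 7 N sideways snaps it over without swinging the handle. It is thin: over 25 N breaks it, so push, do not pinch.
- jaw (a joint): Travel of the charcoal sliding jaw, m: 0 at the start, positive = closing (to the clamp's -y), 16 mm per rad of drive; up to 0.32 rad of a stroke is lost before a tooth bites. Friction 60 N holds it where it is left and costs about 6 N more at the knob; squeezing adds 1 N at the knob per 10 N between the halves. 14 to 25 mm are needed: one or two full strokes. Never drive it back beyond -3 mm.
- jaw_face (a point): Middle of the upper edge of the jaw's rubber-faced pressing pad (70 mm wide, from 14 to 66 mm above the table). The pad yields 1 mm per 40 N.
- stop: Charcoal block on the base plate, fixed, 70 x 25 x 54 mm, against which the halves are pressed; where along the plate it is set varies. Origin under its centre, 12 mm above the table; its pressing face is 12.5 mm towards the clamp's +y.
- half_a: Purple printed half beside the stop, loose, 60 x 28 x 56 mm with a small boss at the seam, 76 mm high in all, 90 g; origin under its centre (underside 12 mm above the table).
- half_b: Purple printed half beside the jaw, the mirror of the other. The two seam faces must meet and be pressed: 30 to 120 N between them is firm; over 120 N crushes them. About 70 N is a good aim: a total pull of 14 to 16 N on the knob, along its path, while it moves (less once it rests).
- clip: Bystander: purple printed horseshoe clip, 64 mm wide, 22 mm high, lying near the handle's path; the handle passes over it.
- sleeve: Bystander: purple printed tube, 52 mm in diameter, 85 mm high, standing to the left of the clamp.
- scraper: Bystander: flat scraper lying to the left.
- glue_pot: Bystander: small closed grey pot, 44 mm in diameter, 65 mm high, to the right of the clamp.
- driver: Bystander: screwdriver lying to the right.
- calipers: Bystander: calipers lying to the left, 150 mm long, 12 mm high.

How it is judged:
On the way, in this order (a step that is already met when the one before it is completed fails the run):
1. the lever is thrown to the tighten side (value of joint lever above 0.1 rad), for 0.2 s.
2. the handle is swung back near its rear stop, freewheeling: the jaw stays (value of joint handle below -0.5 rad and value of joint jaw below 0.003 m and value of joint lever above 0.1 rad), for 0.1 s.
3. the halves are squeezed together firmly (contact force between half_a and half_b above 30 N), for 0.2 s.
At the end, for the whole second after the job is handed in: The halves are pressed together with more than 20 N, both upright within 0.1 rad and at rest, and the lever is on the tighten side (beyond 0.1 rad) (contact force between half_a and half_b above 20 N and value of joint lever above 0.1 rad and angle between each of half_a, half_b's own z axis and vertical below 0.1 rad and linear speed of each of half_b, half_a below 0.01 m/s); the robot touches nothing.
It fails at once if the jaw is driven back by more than 3 mm (value of joint jaw below -0.003 m).
It fails at once if the halves are crushed (over 120 N) (contact force between half_a and half_b above 120 N).
It fails at once if the thin lever is loaded with over 25 N (contact force between the fingers and lever above 25 N).
It fails at once if a bystander is shifted by more than 30 mm (distance of any of clip, sleeve, scraper, glue_pot, driver, calipers from where it was at the start of the episode above 0.03 m).
It also fails if it takes over 67 s, if anything falls off the work surface, if the arm or the gripper's body presses on something with over 40 N, if the wrist force passes 120 N, or if a joint passes its speed limit or range.

## Working session

There is one attempt and no reset: what is moved stays moved. The work goes in short steps, Python scripts to look and compute and a tool call to move; the robot and the scene stay as the last step left them, time stands still between calls to the robot, and variables do not carry over. Pictures are saved under pics/ and viewed, at most 10 in all, crops included, and the job is handed in when it is done.

Besides the shell and the picture viewer there is one more tool, called after "Request:" as a command line: name --pt "numbers of a row" for each row, then --argument value for the rest. move_arm: Moves the arm, as the interface text tells. Its arguments: {"type":"object","properties":{"rows":{"type":"array","items":{"type":"array","items":{"type":"number"}}}},"required":["rows"]}

```bash
mkdir -p pics; cat > h.py <<'E'
import numpy as np, cv2
from plant import manip
def ray(f,u,v):
    d=f["R"].T@np.linalg.inv(f["mtx"])@np.array([u,v,1.0]); return -f["R"].T@f["t"],d
def at(f,u,v,z):
    c,d=ray(f,u,v); return c+d*(z-c[2])/d[2]
def proj(f,X):
    p=f["mtx"]@(f["R"]@np.array(X,float)+f["t"]); return p[:2]/p[2]
E
python3 - <<'E'
from h import *
import pickle
fs={n:manip.grab_frame(n) for n in("top","scene")}
pickle.dump(fs,open("f0.pkl","wb"))
for n,f in fs.items():
    cv2.imwrite(f"pics/{n}0.png",cv2.resize(f["img"],(800,600),interpolation=cv2.INTER_CUBIC)); print(n,-f["R"].T@f["t"])
s=manip.state();print(s, manip.tip_reach)
E
```

```text
top [0.51851285 0.07545096 1.20440079]
scene [ 0.96628276 -0.32736263  0.93610914]
{'time': 0.1, 'joint_pos': array([ 1.18101788e+00,  5.33074170e-02,  1.61415605e+00, -4.16420005e-05,
        1.47602041e+00, -1.19000390e-01]), 'joint_vel': array([-0.0015207 , -0.00066414, -0.00244136,  0.00051551, -0.00208178,
        0.00013495]), 'joint_efforts': array([ 1.18274302e-04, -3.94905460e+01, -3.71362031e+01, -9.49013088e-05,
        3.99417986e-03,  1.60332888e-05]), 'tool_pos': array([0.16698152, 0.6017261 , 0.24917604]), 'tool_rot': array([-2.17909223e-04,  1.34973759e-01,  9.90848722e-01, -9.20396579e-04]), 'contact_force': array([ 0.73216327, -0.08996493, -0.09087878]), 'ft_torque': array([0.01787453, 0.00034326, 0.00863826]), 'grasp_force': 0.0, 'gripper_width': 0.9981650831896572} 0.019
```

View pics/top0.png

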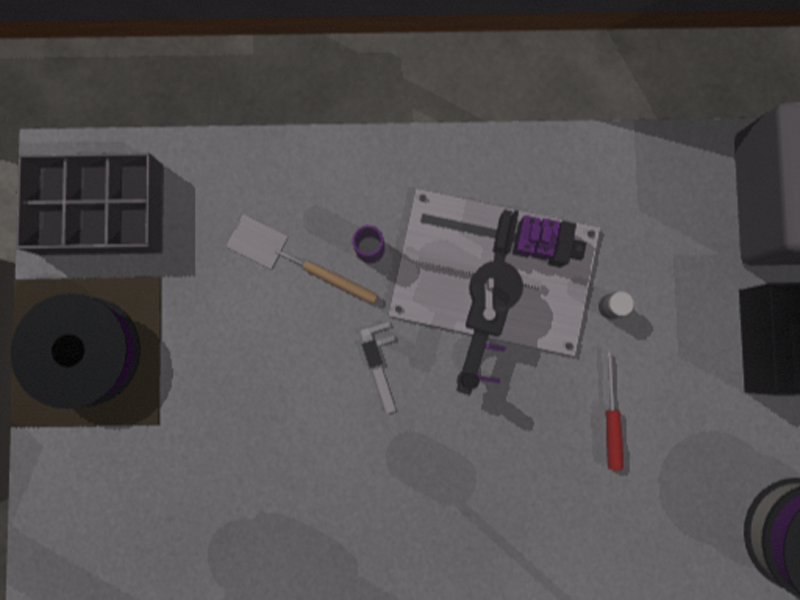

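View pics/scene0.png

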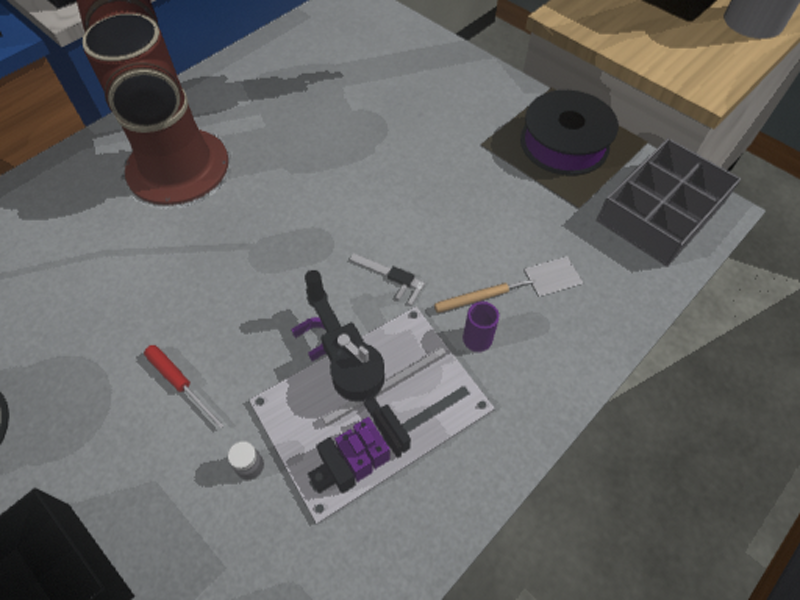

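Top view: head at about (496,287), knob (467,380), lever fin about (490,285), clip under the handle at (490,362). I'll enlarge that area.

```bash
python3 - <<'E'
from h import *
import pickle
fs=pickle.load(open("f0.pkl","rb"))
a=fs["top"]["img"][150:260,270:380]; b=fs["scene"]["img"][165:265,180:280]
g=lambda i:np.clip(255*(i/255.)**0.6,0,255).astype(np.uint8)
A=cv2.resize(g(a),(400,400),interpolation=cv2.INTER_CUBIC);B=cv2.resize(g(b),(400,400),interpolation=cv2.INTER_CUBIC)
cv2.imwrite("pics/crop0.png",np.hstack([A,B]))
E
```

```text
(no output)
```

View pics/crop0.png

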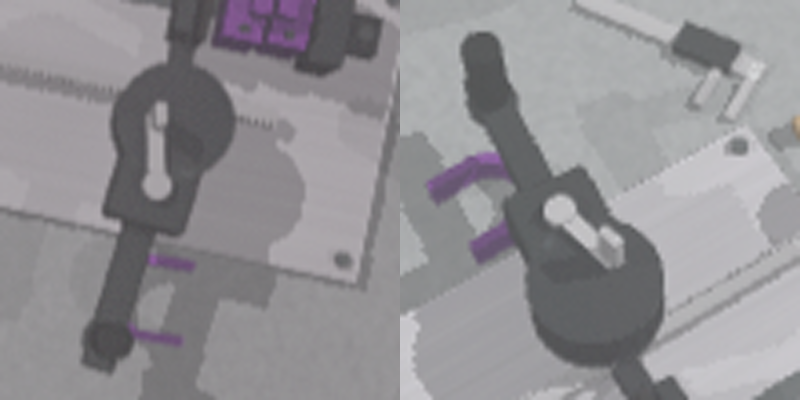

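```bash
python3 - <<'E'
from h import *
import pickle
fs=pickle.load(open("f0.pkl","rb")); f=fs["top"]; s=fs["scene"]
c=lambda x,y:(270+(x+.5)/3.636-.5,150+(y+.5)/3.636-.5)
d=lambda x,y:(180+(x+.5)/4-.5,165+(y+.5)/4-.5)
w=lambda x,y:((x+.5)*.64-.5,(y+.5)*.64-.5)
P={}
for n,p,z in [("head",c(174,123),.09),("knob",c(110,335),.13),("fin",c(160,110),.127),("piv",c(157,185),.1)]:
    P[n]=at(f,*p,z);print(n,P[n])
for n,p,z in [("headS",d(597,286-0) if 0 else d(197,290),.09),("knobS",d(82,46),.13),("finS",d(212,240),.127)]:
    print(n,at(s,*p,z))
C=np.array([at(f,*w(*q),.012)[:2] for q in[(417,190),(602,228),(577,356),(389,318)]]);print(C)
e=C[0]-C[3]+C[1]-C[2];print("clamp yaw",np.degrees(np.arctan2(e[1],e[0])))
v=P["knob"]-P["head"];print("handle dir",np.degrees(np.arctan2(-v[1],-v[0])),np.linalg.norm(v[:2]))
for q in [(515,212),(500,245)]: print("jaw",at(f,*w(*q),.066))
E
```

```text
head [ 0.64088039 -0.08285738  0.09      ]
knob [ 0.49536179 -0.03104711  0.13      ]
fin [ 0.6457638  -0.06838608  0.127     ]
piv [ 0.59702164 -0.0686477   0.1       ]
headS [ 0.65179642 -0.08776887  0.09      ]
knobS [ 0.49373013 -0.03273516  0.13      ]
finS [ 0.6488398  -0.06990938  0.127     ]
[[ 0.82251861  0.04102537]
 [ 0.75041543 -0.28110634]
 [ 0.5279772  -0.229696  ]
 [ 0.59806147  0.09304918]]
clamp yaw -13.03167050454752
handle dir -19.597704619022696 0.1544667216002154
jaw [ 0.76903477 -0.12059756  0.066     ]
jaw [ 0.71365384 -0.09409719  0.066     ]
```

Request:
move_arm --pt "-3.2 -2.4 0 0 0 0 -1" --pt "-3.2 -2.4 0 0 0 0 -1" --pt "-3.2 -2.4 0 0 0 0 -1" --pt "-3.2 -2.4 0 0 0 0 -1" --pt "-3.2 -2.4 0 0 0 0 -1" --pt "-3.2 -2.4 0 0 0 0 -1" --pt "-3.2 -2.4 0 0 0 0 -1" --pt "-3.2 -2.4 0 0 0 0 -1" --pt "-3.2 -2.4 0 0 0 0 -1" --pt "-3.2 -2.4 0 0 0 0 -1" --pt "-3.2 -2.4 0 0 0 0 -1" --pt "-3.2 -2.4 0 0 0 0 -1" --pt "-3.2 -2.4 0 0 0 0 -1" --pt "-3.2 -2.4 0 0 0 0 -1" --pt "-3.2 -2.4 0 0 0 0 -1" --pt "-3.2 -2.4 0 0 0 0 -1" --pt "-3.2 -2.4 0 0 0 0 -1" --pt "-3.2 -2.4 0 0 0 0 -1" --pt "-3.2 -2.4 0 0 0 0 -1" --pt "0 0 0 0 0 0 -1"

```text
time: 1.77
tool_pos: [0.6335, -0.0054, 0.2489]
tool_rot: [-0.0, 0.138, 0.99, -0.001]
contact_force: [-1.0, 0.3, -0.3]
gripper_width: 0.001
grasp_force: 0.0
```

```bash
cat >> h.py <<'E'
from scipy.spatial.transform import Rotation as Ro
def Rt(s=None):
    s=s or manip.state(); return Ro.from_quat(np.roll(s["tool_rot"],-1)).as_matrix()
def to(target):
    s=manip.state(); R=Rt(s); print("tool cm",np.round(100*R.T@(np.array(target)-s["tool_pos"]),2),"pos",np.round(s["tool_pos"],4),"F",np.round(s["contact_force"],1),"t",s["time"],"w",s["gripper_width"],"y-axis",np.round(R[:,1],3))
E
python3 -c "
from h import *
print(manip.tip_reach); to([.659,-.037,.124])"
```

```text
0.019
tool cm [-3.31 -2.32 12.5 ] pos [ 0.6335 -0.0054  0.2489] F [-1.   0.3 -0.3] t 1.7667 w 0.0009820411060275272 y-axis [ 0.273  0.962 -0.002]
```

Request:
move_arm --pt "-3.3 -1.6 0 0 0 0 -1" --pt "0 0 3 0 0 0 -1" --pt "0 0 3 0 0 0 -1" --pt "0 0 3 0 0 0 -1" --pt "0 0 2 0 0 3.7 -1" --pt "0 0 1.4 0 0 0 -1" --pt "0 0 0 0 0 0 -1"

```text
time: 2.35
tool_pos: [0.6558, -0.0235, 0.1215]
tool_rot: [-0.004, 0.166, 0.986, -0.0]
contact_force: [-0.8, 0.0, -0.1]
gripper_width: 0.004
grasp_force: 0.0
```

```bash
python3 - <<'E'
from h import *
to([.642,-.084,.124])
f=manip.grab_frame("top"); a=f["img"][150:260,260:370]; s=manip.grab_frame("scene"); b=s["img"][145:255,180:290]
g=lambda i:cv2.resize(np.clip(255*(i/255.)**0.6,0,255).astype(np.uint8),(400,400),interpolation=cv2.INTER_CUBIC)
cv2.imwrite("pics/c1.png",np.hstack([g(a),g(b)]))
E
```

```text
tool cm [-0.68 -6.17 -0.25] pos [ 0.6558 -0.0235  0.1215] F [-0.8  0.  -0.1] t 2.35 w 0.003996749878788425 y-axis [ 0.328  0.945 -0.001]
```

View pics/c1.png

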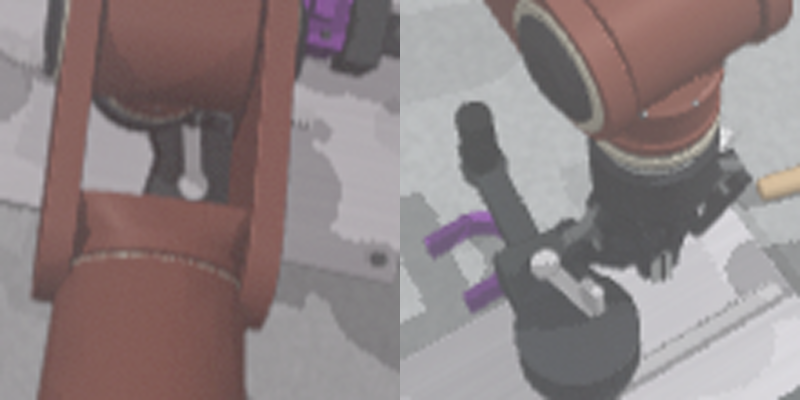

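Request:
move_arm --pt "-0.6 -0.8 -0.2 0 0 0 -1" --pt "0 -0.7 0 0 0 0 -1" --pt "0 -0.3 0 0 0 0 -1" --pt "0 -0.2 0 0 0 0 -1" --pt "0 -0.2 0 0 0 0 -1" --pt "0 0 0 0 0 0 -1"

```text
time: 2.95
tool_pos: [0.6569, -0.0473, 0.1287]
tool_rot: [0.0, 0.167, 0.986, -0.0]
contact_force: [0.8, 0.3, 0.1]
gripper_width: -0.0
grasp_force: 0.0
```

Request:
move_arm --pt "0 -0.2 0.3 0 0 0 -1" --pt "0 -0.2 0 0 0 0 -1" --pt "0 -0.2 0 0 0 0 -1" --pt "0 0 0 0 0 0 -1"

```text
time: 3.28
tool_pos: [0.6551, -0.0516, 0.1251]
tool_rot: [0.0, 0.167, 0.986, 0.001]
contact_force: [1.0, 5.2, -1.0]
gripper_width: 0.0
grasp_force: 2.4
```

Request:
move_arm --pt "0 -0.15 0 0 0 0 -1" --pt "0 -0.15 0 0 0 0 -1" --pt "0 0 0 0 0 0 -1"

```text
time: 3.53
tool_pos: [0.6544, -0.0546, 0.1256]
tool_rot: [0.0, 0.167, 0.986, 0.001]
contact_force: [2.8, 3.9, -0.4]
gripper_width: 0.001
grasp_force: 2.5
```

Request:
move_arm --pt "0 -0.15 0 0 0 0 -1" --pt "0 -0.15 0 0 0 0 -1" --pt "0 0 0 0 0 0 -1"

```text
time: 3.78
tool_pos: [0.6539, -0.0576, 0.1258]
tool_rot: [0.001, 0.167, 0.986, 0.001]
contact_force: [3.7, 5.7, -0.2]
gripper_width: 0.004
grasp_force: 2.9
```

Request:
move_arm --pt "0 -0.15 0 0 0 0 -1" --pt "0 -0.15 0 0 0 0 -1" --pt "0 0 0 0 0 0 -1"

```text
time: 4.03
tool_pos: [0.6531, -0.0608, 0.126]
tool_rot: [0.001, 0.167, 0.986, 0.0]
contact_force: [2.8, 2.2, 0.9]
gripper_width: 0.001
grasp_force: 1.5
```

Request:
move_arm --pt "0 -0.15 0 0 0 0 -1" --pt "0 -0.15 0 0 0 0 -1" --pt "0 0 0 0 0 0 -1"

```text
time: 4.28
tool_pos: [0.6508, -0.0645, 0.1253]
tool_rot: [-0.0, 0.167, 0.986, -0.001]
contact_force: [0.3, 0.7, 0.5]
gripper_width: 0.004
grasp_force: 0.5
```

Request:
move_arm --pt "0 -0.15 0 0 0 0 -1" --pt "0 -0.15 0 0 0 0 -1" --pt "0 0 0 0 0 0 -1"

```text
time: 4.53
tool_pos: [0.6494, -0.0673, 0.1249]
tool_rot: [-0.001, 0.167, 0.986, -0.0]
contact_force: [-0.3, -0.0, -0.2]
gripper_width: -0.002
grasp_force: 0.0
```

Request:
move_arm --pt "0 -0.15 0 0 0 0 -1" --pt "0 -0.15 0 0 0 0 -1" --pt "0 0 0 0 0 0 -1"

```text
time: 4.78
tool_pos: [0.6488, -0.0699, 0.1252]
tool_rot: [-0.0, 0.167, 0.986, -0.0]
contact_force: [-0.2, 0.7, -0.2]
gripper_width: 0.002
grasp_force: 0.0
```

Request:
move_arm --pt "0 2.5 0 0 0 0 -1" --pt "0 1.5 -3 0 0 0 -1" --pt "0 0 -4 0 0 0 0" --pt "4 0 0 0 0 0 1" --pt "4 0 0 0 0 0 1" --pt "4 0 0 0 0 0 1" --pt "3 0 0 0 0 0 1" --pt "0 0 0 0 0 0 1"

```text
time: 5.45
tool_pos: [0.5156, 0.0194, 0.1936]
tool_rot: [-0.002, 0.166, 0.986, 0.0]
contact_force: [-0.2, -0.4, -0.1]
gripper_width: 0.852
grasp_force: 0.0
```

```bash
python3 - <<'E'
from h import *
to([.494,-.032,.112])
f=manip.grab_frame("top"); a=f["img"][150:260,260:370]; s=manip.grab_frame("scene"); b=s["img"][145:255,180:290]
g=lambda i:cv2.resize(np.clip(255*(i/255.)**0.6,0,255).astype(np.uint8),(400,400),interpolation=cv2.INTER_CUBIC)
cv2.imwrite("pics/c2.png",np.hstack([g(a),g(b)]))
E
```

```text
tool cm [ 0.33 -5.56  8.17] pos [0.5156 0.0194 0.1936] F [-0.2 -0.4 -0.1] t 5.45 w 0.851606023063114 y-axis [ 0.327  0.945 -0.001]
```

View pics/c2.png

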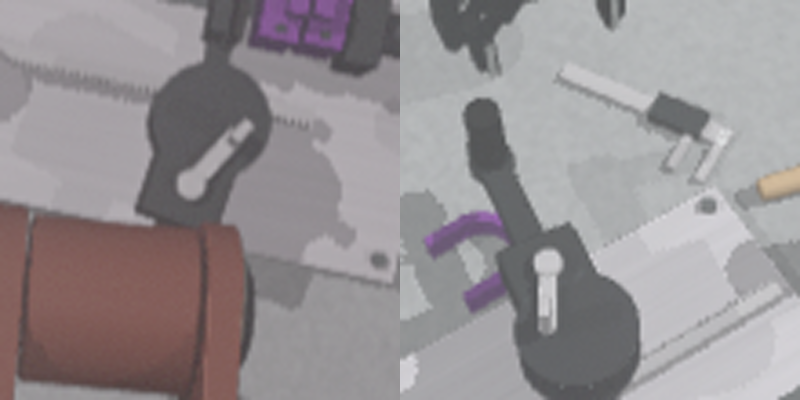

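The lever is now on the -y (tighten) side and the handle hasn't moved. Next I'll take the knob.

Request:
move_arm --pt "0.3 -3 0 0 0 0 1" --pt "0 -2.5 0 0 0 0 1" --pt "0 0 0 0 0 0 1" --pt "0 0 4 0 0 0 1" --pt "0 0 3 0 0 0 1" --pt "0 0 1.2 0 0 0 1" --pt "0 0 0 0 0 0 1"

```text
time: 6.13
tool_pos: [0.4979, -0.0329, 0.1096]
tool_rot: [-0.004, 0.167, 0.986, 0.0]
contact_force: [0.2, 0.0, 0.2]
gripper_width: 0.995
grasp_force: 0.0
```

```bash
python3 - <<'E'
from h import *
to([.494,-.032,.112])
s=manip.grab_frame("scene"); b=s["img"][125:255,160:290]
g=lambda i:cv2.resize(np.clip(255*(i/255.)**0.6,0,255).astype(np.uint8),(520,520),interpolation=cv2.INTER_CUBIC)
cv2.imwrite("pics/c3.png",g(b))
E
```

```text
tool cm [ 0.4  -0.04 -0.24] pos [ 0.4979 -0.0329  0.1096] F [0.2 0.  0.2] t 6.1333 w 0.994791372275934 y-axis [ 0.329  0.944 -0.001]
```

View pics/c3.png

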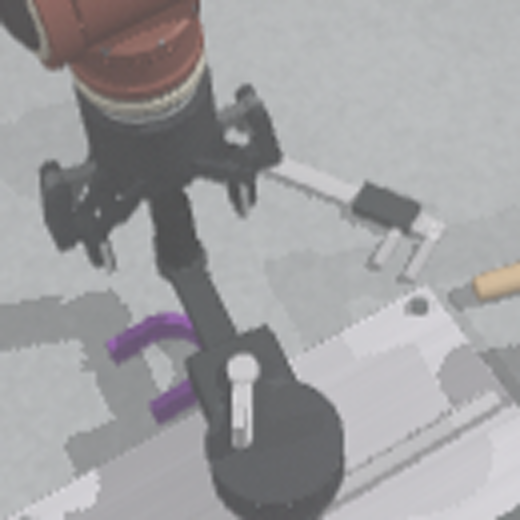

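The knob stands between the open fingers, so I'll close.

Request:
move_arm --pt "0.3 0 0 0 0 0 0.2" --pt "0 0 0 0 0 0 -0.2" --pt "0 0 0 0 0 0 -0.5" --pt "0 0 0 0 0 0 -0.5" --pt "0 0 0 0 0 0 -1" --pt "0 0 0 0 0 0 -1" --pt "0 0 0 0 0 0 -1"

```text
time: 6.77
tool_pos: [0.4977, -0.0321, 0.1148]
tool_rot: [0.001, 0.167, 0.986, 0.0]
contact_force: [-0.5, 2.1, 5.5]
gripper_width: 0.29
grasp_force: 59.0
```

```bash
cat >> h.py <<'E'
HEAD=np.array([.6452,-.0855]); PSI=-.227
def kn(th): return HEAD-.16*np.array([np.cos(PSI-th),np.sin(PSI-th)])
def st():
    s=manip.state(); v=HEAD-s["tool_pos"][:2]; th=PSI-np.arctan2(v[1],v[0])
    a=PSI-th; tang=np.array([-np.sin(a),np.cos(a)]) # direction of +theta
    F=s["contact_force"]; print("th",round(th,3),"r",np.linalg.norm(v),"Ftan",F[:2]@tang,"Frad",F[:2]@np.array([np.cos(a),np.sin(a)]),"t",s["time"],"gf",s["grasp_force"],"w",s["gripper_width"]); return th
def path(th1,step,th0=None):
    th0=st() if th0 is None else th0; R=Rt(); n=int(np.ceil(abs(th1-th0)/step)); T=np.linspace(th0,th1,n+1)
    for a,b in zip(T,T[1:]): d=np.append(kn(b)-kn(a),0); print(round(b,3),np.round(100*(R.T@d),2)[:2])
E
python3 -c "
from h import *
path(-.6,.06)"
```

```text
th 0.12 r 0.15684940299240505 Ftan 1.7953111849742047 Frad -1.1373327853185287 t 6.7667 gf 59.010658264160156 w 0.289905297506252
0.065 [-0.01 -0.89]
0.01 [-0.06 -0.88]
-0.046 [-0.11 -0.88]
-0.101 [-0.16 -0.87]
-0.157 [-0.21 -0.86]
-0.212 [-0.26 -0.85]
-0.267 [-0.3  -0.83]
-0.323 [-0.35 -0.82]
-0.378 [-0.39 -0.79]
-0.434 [-0.44 -0.77]
-0.489 [-0.48 -0.75]
-0.545 [-0.52 -0.72]
-0.6 [-0.56 -0.69]
```

Request:
move_arm --pt "0 -0.5 0 0 0 0 -1" --pt "0 -0.9 0 0 0 0 -1" --pt "-0.1 -0.9 0 0 0 0 -1" --pt "-0.15 -0.9 0 0 0 0 -1" --pt "-0.2 -0.9 0 0 0 0 -1" --pt "0 0 0 0 0 0 -1"

```text
time: 7.27
tool_pos: [0.4887, -0.0745, 0.1148]
tool_rot: [0.002, 0.168, 0.986, -0.001]
contact_force: [1.4, -0.7, 5.8]
gripper_width: 0.287
grasp_force: 59.3
```

```bash
python3 -c "
from h import *
path(-.6,.06)"
```

```text
th -0.157 r 0.1569245097406735 Ftan -0.6354791740711776 Frad 1.4070672559414452 t 7.2667 gf 59.28776979446411 w 0.2867841316938143
-0.212 [-0.26 -0.85]
-0.268 [-0.3  -0.83]
-0.323 [-0.35 -0.81]
-0.378 [-0.39 -0.79]
-0.434 [-0.44 -0.77]
-0.489 [-0.48 -0.75]
-0.545 [-0.52 -0.72]
-0.6 [-0.56 -0.69]
```

Request:
move_arm --pt "-0.25 -0.85 0 0 0 0 -1" --pt "-0.3 -0.85 0 0 0 0 -1" --pt "-0.35 -0.8 0 0 0 0 -1" --pt "-0.4 -0.8 0 0 0 0 -1" --pt "-0.45 -0.75 0 0 0 0 -1" --pt "-0.5 -0.75 0 0 0 0 -1" --pt "-0.5 -0.7 0 0 0 0 -1" --pt "-0.55 -0.7 0 0 0 0 -1" --pt "0 0 0 0 0 0 -1" --pt "0 0 0 0 0 0 -1"

```text
time: 8.1
tool_pos: [0.499, -0.1432, 0.1147]
tool_rot: [0.001, 0.167, 0.986, -0.001]
contact_force: [-1.1, -1.3, 8.2]
gripper_width: 0.288
grasp_force: 59.8
```

```bash
python3 - <<'E'
from h import *
st()
f=manip.grab_frame("top"); a=f["img"][120:260,250:390]
cv2.imwrite("pics/c4.png",cv2.resize(np.clip(255*(a/255.)**0.6,0,255).astype(np.uint8),(560,560),interpolation=cv2.INTER_CUBIC))
E
```

```text
th -0.603 r 0.15723843181818467 Ftan -0.8553664909695516 Frad -1.4774352900467196 t 8.1 gf 59.77100193500519 w 0.287759695399446
```

View pics/c4.png

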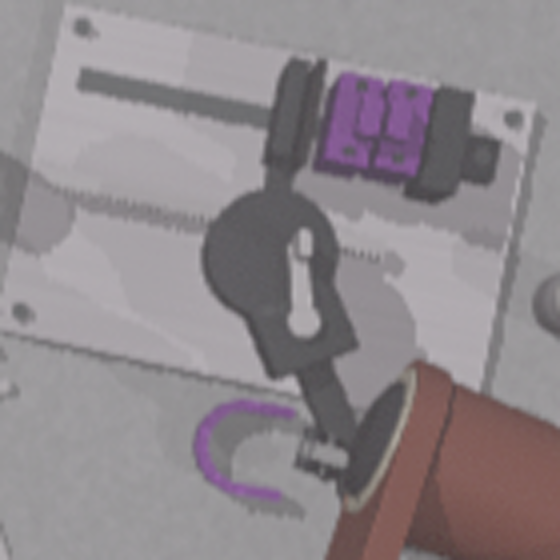

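The handle is at the rear stop, the lever is on tighten and the jaw hasn't moved. Next comes the driving stroke.

```bash
python3 -c "
from h import *
path(0.66,.06)"
```

```text
th -0.602 r 0.157256656526404 Ftan -0.12394187793025557 Frad -1.9806192291166418 t 8.15 gf 59.77208197116852 w 0.28795709714104745
-0.545 [0.58 0.71]
-0.487 [0.54 0.74]
-0.43 [0.49 0.77]
-0.373 [0.45 0.8 ]
-0.315 [0.4  0.83]
-0.258 [0.35 0.85]
-0.2 [0.3  0.87]
-0.143 [0.25 0.88]
-0.086 [0.2  0.89]
-0.028 [0.15 0.91]
0.029 [0.1  0.91]
0.086 [0.05 0.92]
0.144 [-0.01  0.92]
0.201 [-0.06  0.92]
0.258 [-0.11  0.91]
0.316 [-0.16  0.9 ]
0.373 [-0.21  0.89]
0.431 [-0.26  0.88]
0.488 [-0.31  0.86]
0.545 [-0.36  0.84]
0.603 [-0.41  0.82]
0.66 [-0.46  0.8 ]
```

Request:
move_arm --pt "0.58 0.7 0 0 0 0 -1" --pt "0.54 0.74 0 0 0 0 -1" --pt "0.5 0.77 0 0 0 0 -1" --pt "0.45 0.8 0 0 0 0 -1" --pt "0.4 0.83 0 0 0 0 -1" --pt "0.35 0.85 0 0 0 0 -1" --pt "0.3 0.87 0 0 0 0 -1"

```text
time: 8.73
tool_pos: [0.4882, -0.0812, 0.1147]
tool_rot: [0.002, 0.167, 0.986, -0.003]
contact_force: [2.0, -8.1, 4.2]
gripper_width: 0.287
grasp_force: 59.7
```

```bash
python3 -c "
from h import *
st()"
```

```text
th -0.2 r 0.1570377661780376 Ftan -8.008799003644345 Frad 2.1975207827617522 t 8.7333 gf 59.71732556819916 w 0.2865160715509776
```

Request:
move_arm --pt "0.12 0.44 0 0 0 0 -1" --pt "0.12 0.44 0 0 0 0 -1" --pt "0.1 0.45 0 0 0 0 -1" --pt "0.1 0.45 0 0 0 0 -1" --pt "0.08 0.45 0 0 0 0 -1" --pt "0.08 0.45 0 0 0 0 -1"

```text
time: 9.23
tool_pos: [0.4914, -0.0541, 0.1148]
tool_rot: [0.002, 0.167, 0.986, -0.003]
contact_force: [0.6, -8.8, 5.0]
gripper_width: 0.291
grasp_force: 59.8
```

```bash
python3 -c "
from h import *
path(.6,.03)"
```

```text
th -0.026 r 0.15699954383648487 Ftan -8.528361257005821 Frad 2.399906114633402 t 9.2333 gf 59.8356556892395 w 0.29133305760466516
0.004 [0.06 0.47]
0.034 [0.04 0.47]
0.063 [0.03 0.48]
0.093 [0.01 0.48]
0.123 [0.   0.48]
0.153 [-0.01  0.48]
0.183 [-0.03  0.48]
0.213 [-0.04  0.47]
0.242 [-0.06  0.47]
0.272 [-0.07  0.47]
0.302 [-0.08  0.47]
0.332 [-0.1   0.47]
0.362 [-0.11  0.46]
0.391 [-0.13  0.46]
0.421 [-0.14  0.46]
0.451 [-0.15  0.45]
0.481 [-0.17  0.45]
0.511 [-0.18  0.44]
0.54 [-0.19  0.44]
0.57 [-0.21  0.43]
0.6 [-0.22  0.42]
```

Request:
move_arm --pt "0.06 0.47 0 0 0 0 -1" --pt "0.04 0.47 0 0 0 0 -1" --pt "0.03 0.48 0 0 0 0 -1" --pt "0.01 0.48 0 0 0 0 -1"

```text
time: 9.57
tool_pos: [0.4962, -0.0358, 0.1147]
tool_rot: [0.002, 0.167, 0.986, -0.003]
contact_force: [-0.0, -8.8, 6.0]
gripper_width: 0.289
grasp_force: 59.9
```

Request:
move_arm --pt "0 0.48 0 0 0 0 -1" --pt "-0.01 0.48 0 0 0 0 -1" --pt "-0.03 0.48 0 0 0 0 -1"

```text
time: 9.82
tool_pos: [0.5013, -0.0223, 0.1147]
tool_rot: [0.002, 0.167, 0.986, -0.003]
contact_force: [0.1, -8.3, 6.3]
gripper_width: 0.29
grasp_force: 59.9
```

Request:
move_arm --pt "-0.04 0.47 0 0 0 0 -1" --pt "-0.06 0.47 0 0 0 0 -1" --pt "-0.07 0.47 0 0 0 0 -1"

```text
time: 10.07
tool_pos: [0.5075, -0.0096, 0.1147]
tool_rot: [0.001, 0.167, 0.986, -0.003]
contact_force: [-0.2, -8.7, 7.1]
gripper_width: 0.287
grasp_force: 59.9
```

```bash
python3 -c "
from h import *
st()"
```

```text
th 0.277 r 0.15725497089918514 Ftan -7.700954282050911 Frad 3.9968262073675525 t 10.0667 gf 59.92631793022156 w 0.2869960476189038
```

Request:
move_arm --pt "-0.08 0.47 0 0 0 0 -1" --pt "-0.1 0.47 0 0 0 0 -1" --pt "-0.11 0.46 0 0 0 0 -1"

```text
time: 10.32
tool_pos: [0.5148, 0.0026, 0.1147]
tool_rot: [0.001, 0.167, 0.986, -0.003]
contact_force: [-0.6, -8.3, 7.3]
gripper_width: 0.289
grasp_force: 59.9
```

```bash
python3 -c "
from h import *
st()"
```

```text
th 0.367 r 0.15740476036076273 Ftan -7.245967801265171 Frad 4.151510657065731 t 10.3167 gf 59.94988739490509 w 0.2891276575183224
```

Request:
move_arm --pt "-0.13 0.46 0 0 0 0 -1" --pt "-0.14 0.46 0 0 0 0 -1" --pt "-0.15 0.45 0 0 0 0 -1"

```text
time: 10.57
tool_pos: [0.5232, 0.0142, 0.1147]
tool_rot: [0.001, 0.167, 0.986, -0.003]
contact_force: [-2.1, -9.2, 7.0]
gripper_width: 0.29
grasp_force: 60.0
```

```bash
python3 - <<'E'
from h import *
st()
f=manip.grab_frame("top"); a=f["img"][120:260,250:390]
cv2.imwrite("pics/c5.png",cv2.resize(np.clip(255*(a/255.)**0.6,0,255).astype(np.uint8),(560,560),interpolation=cv2.INTER_CUBIC))
E
```

```text
th 0.458 r 0.15755562920530516 Ftan -8.51306413577159 Frad 4.184077084193688 t 10.5667 gf 59.99333202838898 w 0.2899344314456523
```

View pics/c5.png

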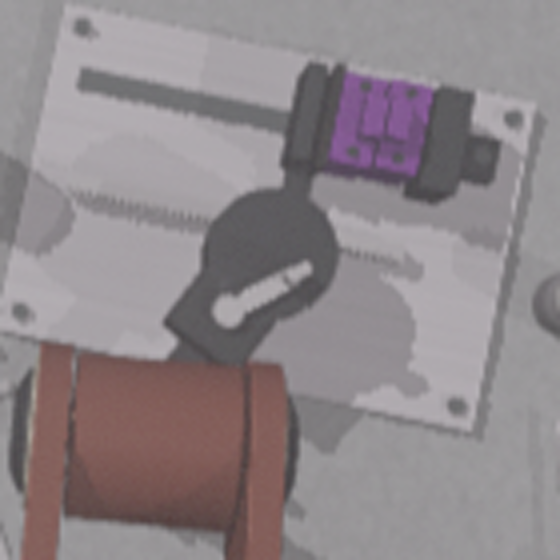

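The jaw has closed onto the halves, which are upright with almost no gap left. I'll go on in small steps and watch the pull.

Request:
move_arm --pt "-0.11 0.3 0 0 0 0 -1" --pt "-0.11 0.3 0 0 0 0 -1"

```text
time: 10.78
tool_pos: [0.5271, 0.019, 0.1147]
tool_rot: [0.001, 0.167, 0.986, -0.003]
contact_force: [-1.7, -8.6, 7.0]
gripper_width: 0.289
grasp_force: 60.0
```

```bash
python3 -c "
from h import *
st()"
```

```text
th 0.497 r 0.15764515640516044 Ftan -7.598690787808357 Frad 4.459213375515938 t 10.7833 gf 60.002535581588745 w 0.2885860688791645
```

Request:
move_arm --pt "-0.12 0.29 0 0 0 0 -1" --pt "-0.12 0.29 0 0 0 0 -1"

```text
time: 10.95
tool_pos: [0.5313, 0.0236, 0.1147]
tool_rot: [0.001, 0.167, 0.986, -0.003]
contact_force: [-1.7, -8.8, 6.6]
gripper_width: 0.286
grasp_force: 60.0
```

```bash
python3 -c "
from h import *
st()"
```

```text
th 0.537 r 0.157707119451214 Ftan -7.515385921846942 Frad 4.835607168838843 t 10.95 gf 60.00423610210419 w 0.2864619803459026
```

Request:
move_arm --pt "-0.13 0.29 0 0 0 0 -1" --pt "-0.13 0.29 0 0 0 0 -1"

```text
time: 11.12
tool_pos: [0.5357, 0.0281, 0.1147]
tool_rot: [0.001, 0.167, 0.986, -0.003]
contact_force: [-0.7, -10.4, 7.8]
gripper_width: 0.286
grasp_force: 60.0
```

```bash
python3 -c "
from h import *
path(-.6,.06)"
```

```text
th 0.577 r 0.15782881853958006 Ftan -7.72595157661558 Frad 6.96878861443666 t 11.1167 gf 60.01360595226288 w 0.2856073428996141
0.518 [ 0.4  -0.85]
0.459 [ 0.35 -0.87]
0.4 [ 0.3  -0.89]
0.341 [ 0.24 -0.91]
0.283 [ 0.19 -0.92]
0.224 [ 0.14 -0.93]
0.165 [ 0.08 -0.94]
0.106 [ 0.03 -0.94]
0.047 [-0.03 -0.94]
-0.012 [-0.08 -0.94]
-0.07 [-0.14 -0.93]
-0.129 [-0.19 -0.92]
-0.188 [-0.25 -0.91]
-0.247 [-0.3  -0.89]
-0.306 [-0.35 -0.87]
-0.365 [-0.4  -0.85]
-0.423 [-0.45 -0.83]
-0.482 [-0.5 -0.8]
-0.541 [-0.55 -0.77]
-0.6 [-0.59 -0.73]
```

No squeeze yet and the stroke is nearly at its end. I'll freewheel back for a second stroke.

Request:
move_arm --pt "0.4 -0.85 0 0 0 0 -1" --pt "0.35 -0.87 0 0 0 0 -1" --pt "0.3 -0.89 0 0 0 0 -1" --pt "0.24 -0.91 0 0 0 0 -1" --pt "0.19 -0.92 0 0 0 0 -1" --pt "0.14 -0.93 0 0 0 0 -1" --pt "0.08 -0.94 0 0 0 0 -1" --pt "0.03 -0.94 0 0 0 0 -1" --pt "-0.03 -0.94 0 0 0 0 -1" --pt "-0.08 -0.94 0 0 0 0 -1" --pt "-0.14 -0.93 0 0 0 0 -1" --pt "-0.19 -0.92 0 0 0 0 -1" --pt "-0.25 -0.91 0 0 0 0 -1" --pt "-0.3 -0.89 0 0 0 0 -1" --pt "-0.35 -0.87 0 0 0 0 -1" --pt "0 0 0 0 0 0 -1"

```text
time: 12.45
tool_pos: [0.4885, -0.0981, 0.1148]
tool_rot: [0.003, 0.168, 0.986, -0.0]
contact_force: [5.4, 0.4, 4.7]
gripper_width: 0.285
grasp_force: 59.8
```

```bash
python3 -c "
from h import *
path(.5,.03)"
```

```text
th -0.307 r 0.15715646866794228 Ftan -0.05248587488188822 Frad 5.430492363096421 t 12.45 gf 59.75307583808899 w 0.28536853796407097
-0.277 [0.19 0.44]
-0.247 [0.17 0.45]
-0.217 [0.16 0.45]
-0.187 [0.15 0.46]
-0.158 [0.13 0.46]
-0.128 [0.12 0.46]
-0.098 [0.11 0.47]
-0.068 [0.09 0.47]
-0.038 [0.08 0.47]
-0.008 [0.06 0.47]
0.022 [0.05 0.48]
0.052 [0.03 0.48]
0.082 [0.02 0.48]
0.111 [0.01 0.48]
0.141 [-0.01  0.48]
0.171 [-0.02  0.48]
0.201 [-0.04  0.48]
0.231 [-0.05  0.48]
0.261 [-0.06  0.47]
0.291 [-0.08  0.47]
0.321 [-0.09  0.47]
0.351 [-0.11  0.47]
0.38 [-0.12  0.46]
0.41 [-0.13  0.46]
0.44 [-0.15  0.45]
0.47 [-0.16  0.45]
0.5 [-0.18  0.44]
```

Request:
move_arm --pt "0.15 0.44 0 0 0 0 -1" --pt "0.15 0.45 0 0 0 0 -1" --pt "0.15 0.45 0 0 0 0 -1" --pt "0.15 0.46 0 0 0 0 -1"

```text
time: 12.78
tool_pos: [0.4883, -0.0782, 0.1148]
tool_rot: [0.002, 0.167, 0.986, -0.001]
contact_force: [5.0, -1.8, 5.0]
gripper_width: 0.285
grasp_force: 60.0
```

Request:
move_arm --pt "0.13 0.46 0 0 0 0 -1" --pt "0.12 0.46 0 0 0 0 -1" --pt "0.11 0.47 0 0 0 0 -1"

```text
time: 13.03
tool_pos: [0.4895, -0.0646, 0.1148]
tool_rot: [0.003, 0.167, 0.986, -0.002]
contact_force: [5.3, -7.2, 3.1]
gripper_width: 0.292
grasp_force: 59.9
```

Request:
move_arm --pt "0.09 0.47 0 0 0 0 -1" --pt "0.08 0.47 0 0 0 0 -1"

```text
time: 13.2
tool_pos: [0.4909, -0.0559, 0.1148]
tool_rot: [0.003, 0.167, 0.986, -0.003]
contact_force: [4.3, -9.6, 3.1]
gripper_width: 0.289
grasp_force: 60.1
```

```bash
python3 -c "
from h import *
st()"
```

```text
th -0.038 r 0.1571259608469223 Ftan -8.609479452864589 Frad 6.024766602768606 t 13.2 gf 60.071271657943726 w 0.2893548179714195
```

Request:
move_arm --pt "0.06 0.47 0 0 0 0 -1" --pt "0.05 0.48 0 0 0 0 -1"

```text
time: 13.37
tool_pos: [0.4929, -0.0468, 0.1148]
tool_rot: [0.003, 0.167, 0.986, -0.003]
contact_force: [3.0, -8.5, 4.2]
gripper_width: 0.291
grasp_force: 60.1
```

```bash
python3 -c "
from h import *
st()"
```

```text
th 0.022 r 0.15713128255224065 Ftan -7.467332033389266 Frad 4.975687302688961 t 13.3667 gf 60.1175594329834 w 0.29078864283871114
```

Request:
move_arm --pt "0.03 0.48 0 0 0 0 -1" --pt "0.02 0.48 0 0 0 0 -1"

```text
time: 13.53
tool_pos: [0.4955, -0.0376, 0.1147]
tool_rot: [0.002, 0.167, 0.986, -0.003]
contact_force: [4.7, -10.2, 4.7]
gripper_width: 0.291
grasp_force: 60.2
```

```bash
python3 -c "
from h import *
st()"
```

```text
th 0.083 r 0.15715678168755798 Ftan -8.335619367181412 Frad 7.558200026338079 t 13.5333 gf 60.176880955696106 w 0.2906386218753326
```

Request:
move_arm --pt "-0.02 0.46 0 0 0 0 -1" --pt "-0.03 0.46 0 0 0 0 -1"

```text
time: 13.7
tool_pos: [0.4986, -0.029, 0.1147]
tool_rot: [0.002, 0.167, 0.986, -0.003]
contact_force: [0.1, -8.2, 7.1]
gripper_width: 0.292
grasp_force: 60.4
```

```bash
python3 -c "
from h import *
st()"
```

```text
th 0.141 r 0.1571498299497931 Ftan -7.650910634355549 Frad 3.0180169453838874 t 13.7 gf 60.379841923713684 w 0.2916559135816294
```

Request:
move_arm --pt "-0.03 0.4 0 0 0 0 -1" --pt "-0.03 0.4 0 0 0 0 -1"

```text
time: 13.87
tool_pos: [0.5016, -0.0217, 0.1147]
tool_rot: [0.001, 0.167, 0.986, -0.003]
contact_force: [0.3, -9.3, 6.6]
gripper_width: 0.289
grasp_force: 60.4
```

```bash
python3 -c "
from h import *
st()"
```

```text
th 0.191 r 0.15717091563261293 Ftan -8.352203465050637 Frad 3.9978765894073405 t 13.8667 gf 60.44366240501404 w 0.28936634030707686
```

Request:
move_arm --pt "-0.05 0.4 0 0 0 0 -1" --pt "-0.05 0.4 0 0 0 0 -1"

```text
time: 14.03
tool_pos: [0.5048, -0.0147, 0.1147]
tool_rot: [0.001, 0.167, 0.986, -0.003]
contact_force: [-2.1, -10.4, 7.6]
gripper_width: 0.287
grasp_force: 60.6
```

```bash
python3 -c "
from h import *
st()"
```

```text
th 0.24 r 0.15721459889339356 Ftan -10.243401444297579 Frad 2.8584997053068797 t 14.0333 gf 60.57048797607422 w 0.2873712845528494
```

Request:
move_arm --pt "-0.07 0.4 0 0 0 0 -1" --pt "-0.07 0.4 0 0 0 0 -1"

```text
time: 14.2
tool_pos: [0.5084, -0.0079, 0.1146]
tool_rot: [0.0, 0.167, 0.986, -0.004]
contact_force: [-3.6, -11.5, 10.3]
gripper_width: 0.285
grasp_force: 60.7
```

```bash
python3 -c "
from h import *
st()"
```

```text
th 0.289 r 0.1572887537096508 Ftan -11.801777082301559 Frad 2.5732471563204555 t 14.2 gf 60.72241187095642 w 0.2849373978274036
```

Squeezing has begun, at about 35 N. Now single smaller steps.

Request:
move_arm --pt "-0.09 0.39 0 0 0 0 -1"

```text
time: 14.28
tool_pos: [0.5103, -0.0046, 0.1146]
tool_rot: [-0.0, 0.167, 0.986, -0.004]
contact_force: [-4.6, -12.0, 9.8]
gripper_width: 0.287
grasp_force: 60.8
```

```bash
python3 -c "
from h import *
st()"
```

```text
th 0.313 r 0.1572887735943539 Ftan -12.637019932388496 Frad 2.2201430597633376 t 14.2833 gf 60.8365273475647 w 0.28652259828654647
```

Request:
move_arm --pt "-0.09 0.39 0 0 0 0 -1"

```text
time: 14.37
tool_pos: [0.5123, -0.0013, 0.1146]
tool_rot: [-0.0, 0.166, 0.986, -0.004]
contact_force: [-4.2, -11.8, 10.1]
gripper_width: 0.288
grasp_force: 60.9
```

```bash
python3 -c "
from h import *
st()"
```

```text
th 0.338 r 0.15733922181463428 Ftan -12.224826282265592 Frad 2.7991017463776653 t 14.3667 gf 60.8707720041275 w 0.2883888682909475
```

Request:
move_arm --pt "-0.1 0.39 0 0 0 0 -1"

```text
time: 14.45
tool_pos: [0.5144, 0.0019, 0.1146]
tool_rot: [-0.0, 0.166, 0.986, -0.004]
contact_force: [-6.3, -13.3, 11.7]
gripper_width: 0.29
grasp_force: 60.9
```

```bash
python3 -c "
from h import *
st()"
```

```text
th 0.362 r 0.15737517985858565 Ftan -14.5390104181194 Frad 2.162816352147768 t 14.45 gf 60.911253690719604 w 0.29001322436525306
```

Request:
move_arm --pt "-0.08 0.29 0 0 0 0 -1"

```text
time: 14.53
tool_pos: [0.5159, 0.0044, 0.1146]
tool_rot: [-0.001, 0.166, 0.986, -0.004]
contact_force: [-6.3, -13.0, 11.3]
gripper_width: 0.293
grasp_force: 61.0
```

```bash
python3 -c "
from h import *
st()"
```

```text
th 0.38 r 0.15742613405388708 Ftan -14.262700601846703 Frad 2.24780340342347 t 14.5333 gf 60.96280753612518 w 0.2928762049189047
```

About 60 to 65 N is on the halves. I'll hold briefly, then let go and lift clear.

Request:
move_arm --pt "0 0 0 0 0 0 -1" --pt "0 0 0 0 0 0 -1" --pt "0 0 0 0 0 0 -1" --pt "0 0 0 0 0 0 0" --pt "0 0 0 0 0 0 0.6" --pt "0 0 0 0 0 0 1" --pt "0 0 0 0 0 0 1" --pt "0 0 0 0 0 0 1" --pt "0 0 -2 0 0 0 1" --pt "0 0 -3 0 0 0 1" --pt "0 0 -4 0 0 0 1" --pt "3 0 -4 0 0 0 1" --pt "4 0 0 0 0 0 1" --pt "4 0 0 0 0 0 1" --pt "4 0 0 0 0 0 1" --pt "0 0 0 0 0 0 1" --pt "0 0 0 0 0 0 1"

```text
time: 15.95
tool_pos: [0.3784, 0.0559, 0.2368]
tool_rot: [0.001, 0.166, 0.986, 0.0]
contact_force: [0.6, -0.3, -0.2]
gripper_width: 1.001
grasp_force: 0.0
```

```bash
python3 - <<'E'
from h import *
f=manip.grab_frame("top"); a=f["img"][110:260,240:440]; s=manip.grab_frame("scene")["img"][160:340,150:330]
g=lambda i,w,h:cv2.resize(np.clip(255*(i/255.)**0.6,0,255).astype(np.uint8),(w,h),interpolation=cv2.INTER_CUBIC)
cv2.imwrite("pics/c6.png",np.hstack([g(a,440,330),g(s,330,330)]))
E
```

```text
(no output)
```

View pics/c6.png

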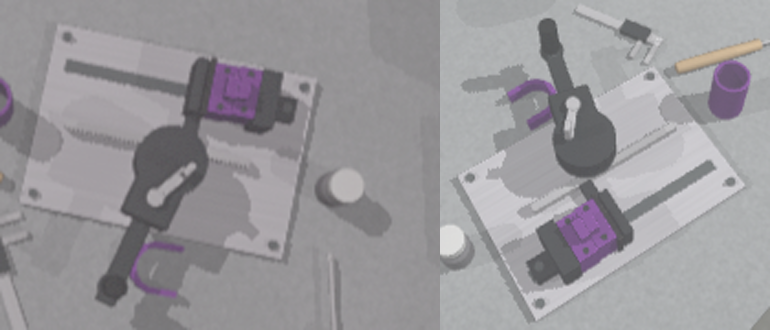

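The halves are pressed flush and upright between jaw and stop, the lever is on tighten, and the clip, sleeve and pot are where they were. I'll hand it in.

```bash
python3 -c "
from plant import manip
print(manip.job_done())"
```

```text
the job is handed in; nothing more can be done
None
```

The job is handed in but no verdict came back: the lever is on tighten, the handle freewheeled back without moving the jaw, and the halves are clamped upright at roughly 60–65 N (estimated from the knob pull), with the arm clear and nothing around visibly disturbed.

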